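Lock a filter funnel onto the vacuum manifold

TASK

Fit the loose steel filter funnel onto the free place of the filtration manifold: set it down on the filter with its two lugs in the gaps between the bayonet hooks, press it gently against the sprung filter seat, and twist it clockwise (seen from above) under the hooks until the lugs reach the end and spring up into the locking notches. Do not crush the filter, do not wrench the socket round in its soft rubber stopper, leave everything else where it stands, and let go with the funnel locked.

Things in the scene. Friction and masses are not known exactly. Their poses are not given: they have to be found in the camera images.
- funnel: Loose filter funnel, about 0.3 kg, standing upright: steel cylinder 54 mm wide, 95 mm high, lid that stays on, black knob (18 mm wide) 14 mm above that. Below 23 mm it widens to a round foot 60 mm wide, lower edge chamfered 2.5 mm. Two lugs (see funnel_lug) stick out of the foot along its +x and -x. Origin: centre of the foot's underside, z up. Same after a half turn.
- funnel_lug (a point): Tip of the lug on the funnel's +x side, middle of its upper edge: 38 mm from the axis, 19 mm above the foot's underside. A lug is 12 mm wide and 5 mm thick and runs from the foot (30 mm) to 38 mm from the axis. The other lug is on the -x side.
- seat (a point): Centre of the filter face in the free socket as it lies unloaded, about 128 mm above the bench; fixed to the socket, z up. Its x axis (+x and -x alike) is where the lugs point when locked: locked, the funnel's x lies along it and the foot's underside is 3 mm below this point. A centring rim 63 mm wide inside, 69 mm outside, 5 mm higher than this point, takes the funnel's foot.
- hook_notch (a point): Middle of the roof of the locking notch in the hook on the seat's +x side: 37 mm from the axis, 16 mm above seat. The notch is 15 mm wide. The hook reaches from 33 to 44 mm from the axis, its top 20 mm above seat. Clockwise of the notch (from above) is the end stop, from 12 to 21 degrees. The other hook is alike, half a turn round.
- hook_lip (a point): Underside of the low lip of the same hook, 13 mm above seat, 31 degrees counter-clockwise of the notch. The lip runs from the notch to 37 degrees; from there to the other hook the gap is open. So the funnel goes down with its x 50 to 145 degrees counter-clockwise of the seat's x, and is twisted clockwise, lugs under the lips, to the end stops.
- filter: White filter disc on a black sprung backing, 57 mm wide, inside the free socket's rim; origin: centre of its upper face. It gives 1 mm per 2 N. The foot must push it down 6 mm (12 N, the funnel's weight included) for the lugs to pass under the lips; it strikes bottom at 8 mm (16 N). Locked, it stays pressed in 3 mm. More than 25 N crushes it.
- socket (a joint): Turn (rad) of the free socket in its soft rubber stopper: 0 at rest, positive clockwise from above, springs back, 1.4 N m per rad. The funnel's friction on the filter drags it round 0.06 to 0.18 rad during the twist, more when the lugs push on the end stops, so the twist must go further than the measured angle. More than 0.35 rad either way would wrench it.
- manifold: Filtration manifold with two places, fixed: steel tube 44 mm thick, 300 mm long along its y, top 72 mm above the bench, on two feet; its places stand on rubber stoppers at y = +75 and -75 mm. Origin: on the bench under its centre.
- fitted: The other place of the manifold, 150 mm from the free one, with a like funnel already locked on it (fixed, its knob's top 234 mm above the bench). Leave it alone. Origin on its axis, 78 mm above the bench.
- beaker: Bystander: loose empty glass beaker, 70 mm wide, 90 mm high; origin under its centre.
- apple: Bystander: loose apple, 76 mm wide, 66 mm high; origin under its centre.
- tube_rack: Bystander: loose white rack, 60 by 160 mm, with sample tubes up to 107 mm high; origin under its centre.

How it is judged:
On the way, in this order (a step that is already met when the one before it is completed fails the run):
1. the funnel's foot sits in the rim on the filter, its lugs still in the gaps between the hooks (z of funnel in the frame of seat below 0.0005 m and horizontal distance between funnel and seat below 0.004 m and angle between funnel's own z axis and vertical below 0.08 rad and angle between the x axis of funnel and the x axis of seat, either way round above 0.55 rad), for 0.1 s.
2. the lugs are under the lips of the hooks, the funnel pressed down (z of funnel in the frame of seat below -0.0045 m and horizontal distance between funnel and seat below 0.004 m and angle between the x axis of funnel and the x axis of seat, either way round below 0.55 rad), for 0.1 s.
At the end, for the whole second after the job is handed in: Funnel upright (tilt < 0.05 rad) on the free place, centred within 3 mm, lugs up in the notches: foot 1.8 to 4.4 mm below the unloaded filter face, lugs within 0.08 rad of the notches; socket sprung back to within 0.06 rad; at rest (z of funnel in the frame of seat between -0.0044 and -0.0018 m and horizontal distance between funnel and seat below 0.003 m and angle between the x axis of funnel and the x axis of seat, either way round below 0.08 rad and angle between funnel's own z axis and vertical below 0.05 rad and linear speed of funnel below 0.01 m/s and angular speed of funnel below 0.1 rad/s and value of joint socket between -0.06 and 0.06 rad); the robot touches nothing.
It fails at once if the filter is pressed with more than 25 N (contact force between funnel and filter above 25 N).
It fails at once if the socket is wrung round in its stopper by more than 0.35 rad (value of joint socket above 0.35 rad or value of joint socket below -0.35 rad).
It fails at once if a bystander (beaker, apple or tube rack) is pushed more than 20 mm (distance of any of beaker, apple, tube_rack from where it was at the start of the episode above 0.02 m).
It fails at once if the fitted funnel is knocked with more than 10 N (contact force between anything else and fitted above 10 N).
It also fails if it takes over 72 s, if anything falls off the work surface, if the arm or the gripper's body presses on something with over 40 N, if the wrist force passes 120 N, or if a joint passes its speed limit or range.

ROBOT

A 7-joint arm with a two-finger parallel gripper is mounted at the origin on the work surface. World frame = base frame: x ahead of the robot, y to its left, z up, the work surface at z = 0. Lengths are in m, angles in rad, forces in N, time in s.
With the tool pointing down it reaches from about 0.35 to 0.9 m from the base axis. Payload 8.1 kg.
Tool frame: the origin (TCP) lies midway between the tips of the shut fingers; the grasp point (between the pads) lies 19 mm behind it; z points along the fingers, y is the line along which they close (so a half turn about z gives the same grasp; the last joint's range is limited). The gripper opens to 92 mm and grips with 3 to 60 N. Pads are 19 mm wide; open, the fingers measure 130 mm over their backs; the gripper's body (75 mm by 190 mm) begins 47 mm behind the grasp point.
Start: joints at [-0.103, 0.434, 0.025, 1.573, -0.012, 1.134, -0.075], TCP at [0.625, -0, 0.227] pointing down, gripper open.
Joint ranges: [-2.62, 2.62], [-0.44, 2.09], [-1.27, 1.32], [0.08, 2.57], [-1.32, 4.46], [0.12, 2], [-2.74, 2.74]. Speed limits (rad/s): [2.22, 2.22, 3.01, 3.01, 3.14, 3.14, 3.14].

INTERFACE

Orientations are given as a rotation vector (axis times angle).
In Python, from cell import arm gives the robot as it stands.
- The arm moves only by the tool move_arm, never from a script. Its argument "motion" is a list of rows, each an object of numbers: "tx", "ty", "tz": the shift along the tool's x, y, z normalised to -1 to 1, where 1 is 1000 mm; "twist": the turn about the tool's z normalised to -1 to 1, where 1 is pi/2 rad. In form: [{"tx": .., "ty": .., "tz": .., "twist": ..}, ...]. A call has 1 to 12 rows; each row shifts and turns the commanded pose from where the row before left it, along the tool's axes as they then stand; what a row does not reach is not made up. A row lasts 1/10 s, in which the tool goes at most 50 mm and 8.59 degrees, less where a joint would pass 70% of its speed; a pose out of reach is approached as far as the arm can. A call with a number of a shift or a turn outside -1 to 1 is refused whole. A call with a gripper value outside its range is refused whole. "gripper" is the gripper's target within -1 to 1 (shut at 1, half-way at 0, fully open at -1), set as the call begins (left out, the last holds). The fingers move at their own pace and stop on an object; "squeeze" is the grip in N (left out, the last holds). Time passes only in rows, so rows that do not move let the fingers close. It gives the time, the measured TCP pose, the force, the opening and the grip force at its end, in the units of the state.
- arm.observe(): the state, without advancing time (a new reading comes with each control period).
- arm.get_image(name): name is "scene" or "side" or "wrist"; returns the picture (420x560x3 uint8, red, green, blue); there is no depth.
- arm.calibration(name): a dict with "K" (3x3 intrinsics, pixels), "T" (4x4, takes a point from camera to world coordinates). Camera axes: x right, y down, z forward; pixel columns grow to the right and rows downward; lengths in m; the calibration is good to about 2 mm. A picture is of the moment at which its call begins: read the wrist's pose just before it. calibration takes no time and is no camera call; for the wrist camera it gives the pose at the moment of the call.
- arm.sign_off(): hands the job in; it is judged then, once.
Trained networks look in the newest picture that a camera, given by its name, has taken for a name from the list of things; names that differ only in an ending like _2 or _b are one class to them, and where a whole thing is asked for, a point or a joint stands for the part that bears it (a point fixed in the world has none). Each returns a list of dicts, best first, with "conf" (0 to 1); they miss things now and then, are a little off and sometimes report something else, mostly with a low value. They report only what shows in the picture. A call takes as long as a camera call.
- arm.look_for(camera, query): "point" ([column, row] as shares, 0 to 1, of the picture: columns of its width, rows of its height, amid what is visible of it).
- arm.regions_of(camera, query): "region" (420x560 bool, what is visible of it) and "point" ([column, row] as shares, 0 to 1, of the picture: columns of its width, rows of its height, amid what is visible of it).
- arm.place_of(camera, query): "point" ([column, row] as shares, 0 to 1, of the picture: columns of its width, rows of its height: a listed point, or the origin of a listed thing).
The state is a dict: "clock": time; "joints": joint angles; "dq": joint speeds; "joint_efforts": joint torques, N m; "position": TCP position; "ee_rot": TCP orientation; "force": force on the tool from outside, world axes, zero at the start; "ft_torque": the same for the moment, N m; "width": opening from 0.0 (shut) to 1.0 (fully open); "gripper_force": force on a finger pad.
Only numpy, scipy, OpenCV 4.12 (cv2) and the standard library are available. Lean on these libraries where they do the work, as an engineer would, in place of code of your own. Each camera call takes 0.05 s, during which the arm holds its last target. There are 200 camera calls.

## Working session

There is one attempt and no reset: what is moved stays moved. The work goes in short steps, Python scripts to look and compute and a tool call to move; the robot and the scene stay as the last step left them, time stands still between calls to the robot, and variables do not carry over. Pictures are saved under pics/ and viewed, at most 10 in all, crops included, and the job is handed in when it is done.

Besides the shell and the picture viewer there is one more tool, called after ">>>" as name(argument=value, ...) on one line, values as JSON. move_arm: Moves the arm, as the interface text tells. Scaled input: -1 to 1 covers 1000 mm each way for a shift and pi/2 rad each way for a turn. Its arguments: {"type":"object","properties":{"motion":{"type":"array","items":{"type":"object","properties":{"tx":{"type":"number"},"ty":{"type":"number"},"tz":{"type":"number"},"twist":{"type":"number"}}}},"gripper":{"type":"number"},"squeeze":{"type":"number"}},"required":["motion"]}

```bash
mkdir -p pics; ls
cat > h.py <<'E'
import numpy as np, cv2
from cell import arm
def ray(cam,pt):
    c=arm.calibration(cam);K=np.array(c["K"]);T=np.array(c["T"])
    p=np.array([pt[0]*560,pt[1]*420,1.]);d=T[:3,:3]@np.linalg.solve(K,p);return T[:3,3],d
def atz(cam,pt,z):
    o,d=ray(cam,pt);return o+d*(z-o[2])/d[2]
def tri(l):
    A=np.zeros((3,3));b=np.zeros(3);R=[ray(*x) for x in l]
    for o,d in R:
        d=d/np.linalg.norm(d);P=np.eye(3)-np.outer(d,d);A+=P;b+=P@o
    x=np.linalg.solve(A,b)
    return x,[np.linalg.norm(np.cross(x-o,d/np.linalg.norm(d))) for o,d in R]
def proj(cam,X):
    c=arm.calibration(cam);T=np.linalg.inv(np.array(c["T"]));p=np.array(c["K"])@(T[:3,:3]@X+T[:3,3]);return p[:2]/p[2]
def snap(cam,name):
    im=arm.get_image(cam);cv2.imwrite(f"pics/{name}.png",im[:,:,::-1]);return im
E
python3 - <<'E'
from h import *
s=arm.observe();print(s)
ims=[snap(c,c+"0") for c in("scene","side","wrist")]
cv2.imwrite("pics/all0.png",cv2.resize(np.vstack([np.hstack([ims[0],ims[1]]),np.hstack([ims[2],ims[2]*0])])[:,:,::-1],(800,600)))
for q in("funnel","funnel_lug","seat","hook_notch","hook_lip","filter","manifold","fitted","beaker","apple","tube_rack"):
    for c in("scene","side","wrist"):
        r=arm.place_of(c,q);print(q,c,[(np.round(x["point"],4).tolist(),round(x["conf"],2)) for x in r[:3]])
E
```

```text
pics
{'clock': 0.0, 'joints': array([-0.10259876,  0.43521889,  0.02497724,  1.5741072 , -0.01158439,
        1.13397678, -0.07510233]), 'dq': array([ 0.00017994, -0.00066112,  0.00022444,  0.00065926, -0.00055036,
       -0.00095836,  0.00250539]), 'joint_efforts': array([ 3.89017032e-04, -6.67853522e+01,  9.84863900e-01, -3.14464223e+01,
       -6.05165795e-02,  4.27553023e-02,  1.12382318e-04]), 'position': array([ 6.24490161e-01, -6.58783458e-05,  2.25943655e-01]), 'ee_rot': array([-2.22081989e+00, -2.22066279e+00,  1.90492205e-03]), 'force': array([0.06176725, 0.29564018, 0.74998645]), 'ft_torque': array([ 0.00276876,  0.01343256, -0.03051794]), 'gripper_force': 0.0, 'width': 1.0020296861777729}
funnel scene [([0.6998, 0.6005], 0.67)]
funnel side [([0.5389, 0.4352], 0.97), ([0.6341, 0.759], 0.2)]
funnel wrist []
funnel_lug scene [([0.6986, 0.6124], 0.89)]
funnel_lug side [([0.5591, 0.4312], 0.66)]
funnel_lug wrist []
seat scene [([0.2888, 0.644], 0.92)]
seat side [([0.66, 0.715], 0.75), ([0.6339, 0.7531], 0.35)]
seat wrist []
hook_notch scene [([0.6971, 0.6119], 0.68), ([0.2945,
[... 285 characters left out ...]
[([0.662, 0.7136], 0.72)]
filter wrist []
manifold scene [([0.3805, 0.7417], 0.73)]
manifold side [([0.6289, 0.7562], 0.94), ([0.542, 0.4393], 0.72), ([0.4005, 0.6202], 0.19)]
manifold wrist []
fitted scene [([0.4566, 0.6519], 0.89), ([0.4629, 0.534], 0.5)]
fitted side [([0.6386, 0.606], 0.7)]
fitted wrist [([0.4905, 0.5829], 0.57), ([0.1705, 0.3598], 0.33)]
beaker scene [([0.6432, 0.5071], 0.7)]
beaker side [([0.4338, 0.4431], 0.7)]
beaker wrist []
apple scene [([0.4521, 0.6574], 0.56), ([0.4595, 0.5331], 0.5)]
apple side [([0.3961, 0.6195], 0.93)]
apple wrist [([0.1716, 0.3664], 0.65)]
tube_rack scene [([0.2111, 0.6179], 0.69), ([0.2998, 0.6555], 0.26)]
tube_rack side []
tube_rack wrist []
```

View pics/all0.png

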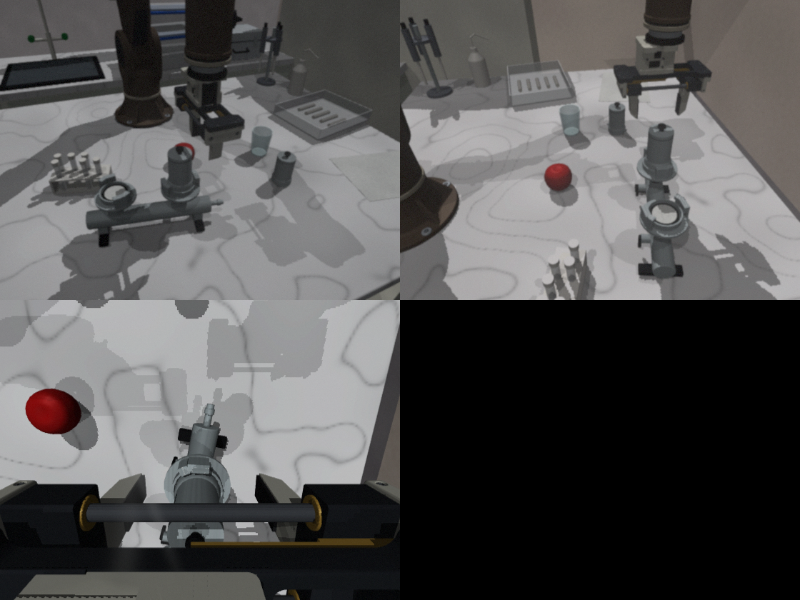

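Run:
```python
from h import *
P=dict(funnel=((.6998,.6005),(.5389,.4352)),lug=((.6986,.6124),(.5591,.4312)),seat=((.2888,.644),(.66,.715)),filter=((.2855,.6383),(.662,.7136)),manifold=((.3805,.7417),(.6289,.7562)),beaker=((.6432,.5071),(.4338,.4431)),fitted=((.4566,.6519),(.6386,.606)))
for k,v in P.items(): print(k,tri([("scene",v[0]),("side",v[1])]))
for c in("scene","side"): print(c,arm.calibration(c)["T"][:3,3],arm.calibration(c)["K"][0])
print("apple",atz("side",(.3961,.6195),0),"rack",atz("scene",(.2111,.6179),0))
print("notches",[atz("side",p,.144) for p in((.7102,.681),(.6661,.7117))])
```

```text
funnel (array([0.58143266, 0.28550741, 0.00134735]), [np.float64(0.0007516639065338639), np.float64(0.0007516639065338623)])
lug (array([0.60595396, 0.26346736, 0.01617762]), [np.float64(0.002379503012302867), np.float64(0.0023795030123029315)])
seat (array([ 0.59143106, -0.20256299,  0.1251855 ]), [np.float64(6.0849883238342984e-05), np.float64(6.084988323847529e-05)])
filter (array([ 0.59119454, -0.2051822 ,  0.13038248]), [np.float64(0.0006748488063363411), np.float64(0.0006748488063363907)])
manifold (array([ 0.5967165 , -0.12866762, -0.002525  ]), [np.float64(0.0013662829701166306), np.float64(0.0013662829701167449)])
beaker (array([0.4353639 , 0.29308913, 0.00558113]), [np.float64(0.002569248049014367), np.float64(0.002569248049014403)])
fitted (array([ 0.6167708 , -0.05401246,  0.07870645]), [np.float64(0.00746803890792197), np.float64(0.007468038907921997)])
scene [ 1.09778765 -0.22049624  0.58317764] [398.49290966   0.         278.22079377]
side [ 0.43106942 -0.56692422  0.57096191] [417.49666807   0.         286.59625032]
apple [0.38048432 0.04129268 0.        ] rack [ 0.38563404 -0.27777912  0.        ]
notches [array([ 0.6297663 , -0.19936105,  0.144     ]), array([ 0.58978632, -0.21626723,  0.144     ])]
```

The views show the arm above the manifold, with the funnel at about (285,168) in the scene tile and the free socket with its white filter at about (116,193) there and (663,215) in the side tile. The rack, apple and beaker are clear of both spots. Next I'll get the wrist camera's geometry and view the seat.

Run:
```python
from h import *
from scipy.spatial.transform import Rotation as R
s=arm.observe();T=np.array(arm.calibration("wrist")["T"]);Rt=R.from_rotvec(s["ee_rot"]).as_matrix()
print(s["clock"],Rt.round(3));print("cam in tool",Rt.T@(T[:3,3]-s["position"]),(Rt.T@T[:3,:3]).round(3));print(arm.calibration("wrist")["K"])
print([proj("wrist",s["position"]+Rt@np.array([x,0,z])) for x,z in((0,0),(.05,0),(.1,0),(.05,.1),(.1,.1))])
```

```text
1.8 [[ 0.  1. -0.]
 [ 1. -0. -0.]
 [-0. -0. -1.]]
cam in tool [ 0.07925111 -0.00161428 -0.15802859] [[-0.    -0.956 -0.292]
 [ 1.     0.    -0.   ]
 [ 0.    -0.292  0.956]]
[[291.72163179   0.         280.38736763]
 [  0.         291.72163179 209.73790047]
 [  0.           0.           1.        ]]
[array([283.10784079, 259.22951922]), array([283.35635765, 176.40659617]), array([283.65498083,  76.88479782]), array([282.25193285, 155.47403007]), array([282.36480499,  94.22297916])]
```

>>> move_arm(motion=[{"tz": -0.04},{"tx": -0.043,"ty": -0.005},{"tx": -0.043,"ty": -0.005},{"tx": -0.043,"ty": -0.005},{"tx": -0.043,"ty": -0.005},{"tx": -0.043,"ty": -0.005},{"tx": -0.043,"ty": -0.005},{"tz": 0.033},{"tz": 0.033},{},{}])

```text
invalid input
```

Run:
```python
from h import *
s=arm.observe();print(s["clock"],s["position"],s["ee_rot"])
im=snap("wrist","w1")
for q,z in(("seat",.128),("filter",.128),("hook_notch",.144),("hook_lip",.141)):
    for x in arm.place_of("wrist",q)[:4]: print(q,round(x["conf"],2),np.round(np.array(x["point"])*[560,420],1),atz("wrist",x["point"],z).round(4))
```

```text
1.8 [ 6.24989822e-01 -4.69079235e-05  2.26717740e-01] [ 2.22156331e+00  2.22131362e+00 -6.28210888e-05]
seat 0.54 [ 95.5 153.2] [0.4627 0.0521 0.128 ]
```

View pics/w1.png

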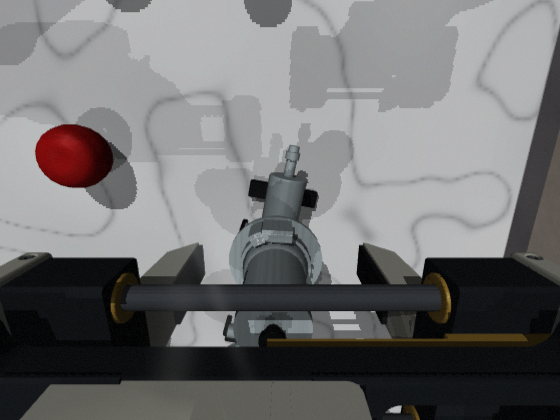

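The move was refused, so the arm is still at the start pose: apple at (75,155), fitted place at (275,250). I'll resend it with every key filled in.

>>> move_arm(motion=[{"tx": 0,"ty": 0,"tz": -0.04,"twist": 0},{"tx": -0.043,"ty": -0.005,"tz": 0,"twist": 0},{"tx": -0.043,"ty": -0.005,"tz": 0,"twist": 0},{"tx": -0.043,"ty": -0.005,"tz": 0,"twist": 0},{"tx": -0.043,"ty": -0.005,"tz": 0,"twist": 0},{"tx": -0.043,"ty": -0.005,"tz": 0,"twist": 0},{"tx": -0.043,"ty": -0.005,"tz": 0,"twist": 0},{"tx": 0,"ty": 0,"tz": 0.033,"twist": 0},{"tx": 0,"ty": 0,"tz": 0.033,"twist": 0},{"tx": 0,"ty": 0,"tz": 0,"twist": 0},{"tx": 0,"ty": 0,"tz": 0,"twist": 0}])

```text
clock: 3.15
position: [0.595, -0.2577, 0.2011]
ee_rot: [-2.22, -2.221, 0.0]
force: [0.0, 0.4, 1.2]
width: 1.0
gripper_force: 0.0
```

```bash
cat > ls.py <<'E'
from h import *
s=arm.observe();print(s["clock"],s["position"],s["ee_rot"])
im=snap("wrist","w2")
for q,z in(("seat",.128),("filter",.128),("hook_notch",.144),("hook_lip",.141)):
    for x in arm.place_of("wrist",q)[:4]: print(q,round(x["conf"],2),np.round(np.array(x["point"])*[560,420],1),atz("wrist",x["point"],z).round(4))
for x in arm.regions_of("wrist","filter")[:2]:
    m=x["region"].astype(np.uint8);c=max(cv2.findContours(m,0,1)[0],key=len);print("ell",x["conf"],cv2.fitEllipse(c),m.sum())
E
python3 ls.py
```

```text
3.15 [ 0.59499043 -0.25772618  0.20105774] [-2.22048501e+00 -2.22116170e+00  4.74280484e-04]
seat 0.57 [277.4 152.9] [ 0.5923 -0.2033  0.128 ]
filter 0.7 [276.3 154.2] [ 0.5915 -0.2043  0.128 ]
hook_notch 0.89 [327.2 150.5] [ 0.6288 -0.1999  0.144 ]
hook_lip 0.76 [315.4 124.7] [ 0.6197 -0.1818  0.141 ]
ell 0.74 ((275.4380798339844, 149.19618225097656), (114.62725067138672, 122.79467010498047), 74.97233581542969) 11179
ell 0.6 ((275.8962707519531, 151.63674926757812), (69.6922378540039, 71.25143432617188), 160.53970336914062) 4000
```

View pics/w2.png

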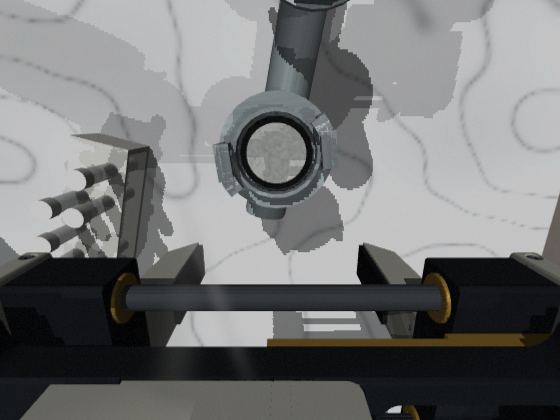

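The wrist view shows the white filter at (276,152), with hooks right (318–335, 118–165) and left (217–230, 143–190). I'll magnify the socket to check the hook ends.

Run:
```python
from h import *
im=cv2.imread("pics/w2.png");u0,v0,w=200,80,150
c=cv2.resize(im[v0:v0+w,u0:u0+w],(600,600),interpolation=cv2.INTER_CUBIC)
C=np.array([.5919,-.2038])
def P(r,a,z):
    p=proj("wrist",np.array([C[0]+r*np.cos(np.radians(a)),C[1]+r*np.sin(np.radians(a)),z]));return tuple(int(x) for x in ((p-[u0,v0])*4+2))
for k in(0,180):
  for a,col in((-21,(0,0,255)),(-12,(0,255,255)),(12,(0,255,0)),(37,(255,0,0))):
    cv2.line(c,P(33,0,.148) if 0 else P(.033,a+7+k,.148),P(.044,a+7+k,.148),col,1)
for r,z,col in((.0285,.128,(255,0,255)),(.0345,.133,(255,255,0))):
  cv2.polylines(c,[np.array([P(r,a,z) for a in range(0,360,5)],np.int32)],True,col,1)
cv2.imwrite("pics/w2z.png",c)
a=arm.place_of("side","hook_notch")
for x in a[:3]: print(x["conf"],atz("side",x["point"],.144))
```

```text
0.66 [ 0.6297663  -0.19936105  0.144     ]
0.55 [ 0.58978632 -0.21626723  0.144     ]
0.4 [ 0.39683179 -0.11247636  0.144     ]
```

View pics/w2z.png

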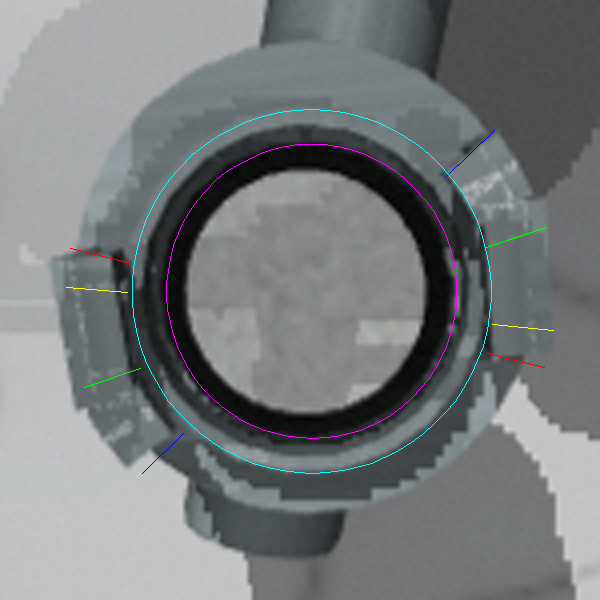

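The overlay agrees: hook ends match a seat x axis at about 7°, seat centre about (0.5912, -0.204). Now to view the funnel.

>>> move_arm(motion=[{"tx": 0,"ty": 0,"tz": -0.045,"twist": 0},{"tx": 0.04,"ty": -0.005,"tz": -0.02,"twist": 0},{"tx": 0.048,"ty": -0.001,"tz": 0,"twist": 0},{"tx": 0.048,"ty": -0.001,"tz": 0,"twist": 0},{"tx": 0.048,"ty": -0.001,"tz": 0,"twist": 0},{"tx": 0.048,"ty": -0.001,"tz": 0,"twist": 0},{"tx": 0.048,"ty": -0.001,"tz": 0,"twist": 0},{"tx": 0.048,"ty": -0.001,"tz": 0,"twist": 0},{"tx": 0.048,"ty": -0.001,"tz": 0,"twist": 0},{"tx": 0.048,"ty": -0.001,"tz": 0,"twist": 0},{"tx": 0.048,"ty": -0.001,"tz": 0,"twist": 0},{"tx": 0,"ty": 0,"tz": 0.045,"twist": 0}])

```text
clock: 4.7
position: [0.5825, 0.2253, 0.2261]
ee_rot: [-2.21, -2.233, -0.022]
force: [1.6, 0.4, -0.6]
width: 1.002
gripper_force: 0.0
```

>>> move_arm(motion=[{"tx": 0,"ty": 0,"tz": 0.045,"twist": 0},{"tx": 0,"ty": 0,"tz": 0.025,"twist": 0},{"tx": 0,"ty": 0,"tz": 0,"twist": 0},{"tx": 0,"ty": 0,"tz": 0,"twist": 0}])

```text
clock: 5.1
position: [0.5815, 0.2141, 0.1517]
ee_rot: [2.221, 2.221, 0.001]
force: [0.6, 0.6, 0.7]
width: 1.001
gripper_force: 0.0
```

Run:
```python
from h import *
s=arm.observe();print(s["clock"],s["position"],s["ee_rot"])
im=snap("wrist","w3")
for q,z in(("funnel",.0),("funnel_lug",.019)):
    for x in arm.place_of("wrist",q)[:4]: print(q,round(x["conf"],2),np.round(np.array(x["point"])*[560,420],1),atz("wrist",x["point"],z).round(4))
C=np.array([.5814,.2855]);p=proj("wrist",np.array([*C,.02]));print(p)
u0,v0=int(max(0,min(410,p[0]-75))),int(max(0,min(270,p[1]-75)));print(u0,v0)
c=cv2.resize(im[v0:v0+150,u0:u0+150,::-1],(600,600),interpolation=cv2.INTER_CUBIC);cv2.imwrite("pics/w3z.png",c)
```

```text
5.1 [0.58147596 0.21414545 0.15169836] [2.22145981e+00 2.22108312e+00 8.40225306e-04]
funnel 0.84 [281.7 129.5] [0.5826 0.2851 0.    ]
[280.60745608 129.65088672]
205 54
```

View pics/w3z.png

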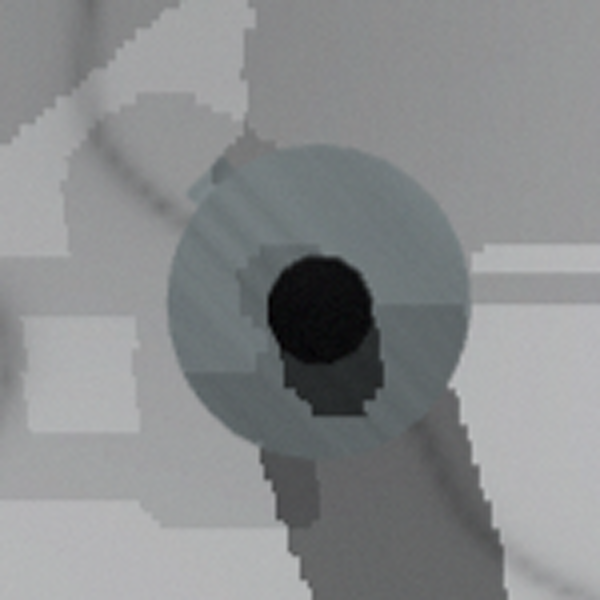

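Run:
```python
from h import *
f=lambda u,v:((205+u/4)/560,(54+v/4)/420)
C=np.array([.582,.2855])
for n,p,z in(("knob",(320,310),.109),("lid",(319,302),.095),("tip",(202,177),.019),("cornerA",(188,195),.019),("cornerB",(216,160),.019)):
    X=atz("wrist",f(*p),z);d=X[:2]-C;print(n,X.round(4),np.hypot(*d),np.degrees(np.arctan2(d[1],d[0])))
for c in("scene","side"):
    for k in range(2):
        for x in arm.look_for(c,"funnel_lug")[:3]: print(c,round(x["conf"],2),np.array(x["point"])*[560,420],[atz(c,x["point"],z).round(4) for z in(.0165,.019)])
c=arm.get_image("scene")
a=cv2.resize(arm.get_image("scene")[220:280,360:425],None,fx=6,fy=6,interpolation=2);b=cv2.resize(arm.get_image("side")[130:200,270:335],None,fx=6,fy=6,interpolation=2)
h=max(len(a),len(b));a=np.pad(a,((0,h-len(a)),(0,0),(0,0)));b=np.pad(b,((0,h-len(b)),(0,0),(0,0)))
cv2.imwrite("pics/lug.png",np.hstack([a,b])[:,:,::-1])
```

```text
knob [0.584  0.2867 0.109 ] 0.0023415989797811463 31.958375079952226
lid [0.5841 0.2877 0.095 ] 0.0029824183921510036 46.267805616357634
tip [0.5579 0.3139 0.019 ] 0.037255393564656146 130.37102338955137
cornerA [0.5545 0.3099 0.019 ] 0.03679484158274988 138.42519800330751
cornerB [0.5612 0.3176 0.019 ] 0.03823338665437312 122.90509374246487
scene 0.74 [395.416 237.384] [array([0.556 , 0.3099, 0.0165]), array([0.5584, 0.3075, 0.019 ])]
scene 0.74 [395.416 237.384] [array([0.556 , 0.3099, 0.0165]), array([0.5584, 0.3075, 0.019 ])]
side 0.85 [302.624 166.992] [array([0.5917, 0.336 , 0.0165]), array([0.591 , 0.3319, 0.019 ])]
side 0.85 [302.624 166.992] [array([0.5917, 0.336 , 0.0165]), array([0.591 , 0.3319, 0.019 ])]
```

View pics/lug.png

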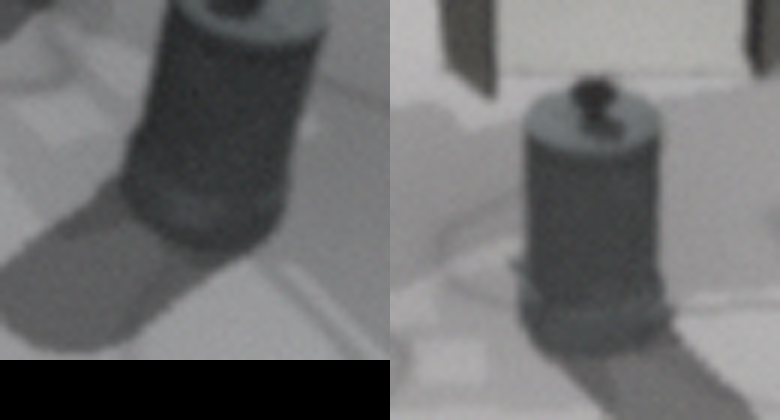

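The lug shows at crop (205,180) in the wrist zoom and as the left spur at (515,262) in the side crop. That puts the lugs on a 135°/-45° line in the world, with the funnel axis near (0.583, 0.286). Moving to grasp with a 40° counter-clockwise pre-turn.

>>> move_arm(motion=[{"tx": 0.036,"ty": 0.001,"tz": 0,"twist": 0},{"tx": 0.036,"ty": 0.001,"tz": 0,"twist": 0},{"tx": 0,"ty": 0,"tz": 0,"twist": -0.089},{"tx": 0,"ty": 0,"tz": 0,"twist": -0.089},{"tx": 0,"ty": 0,"tz": 0,"twist": -0.089},{"tx": 0,"ty": 0,"tz": 0,"twist": -0.089},{"tx": 0,"ty": 0,"tz": 0,"twist": -0.089},{"tx": 0,"ty": 0,"tz": 0.02,"twist": 0},{"tx": 0,"ty": 0,"tz": 0.025,"twist": 0},{"tx": 0,"ty": 0,"tz": 0.025,"twist": 0},{"tx": 0,"ty": 0,"tz": 0.025,"twist": 0},{"tx": 0,"ty": 0,"tz": 0,"twist": 0}])

```text
clock: 6.8
position: [0.581, 0.2845, 0.0524]
ee_rot: [-1.325, -2.845, 0.008]
force: [-0.7, 0.3, -1.1]
width: 1.002
gripper_force: 0.0
```

>>> move_arm(motion=[{"tx": 0,"ty": 0,"tz": 0,"twist": 0},{"tx": 0,"ty": 0,"tz": 0,"twist": 0},{"tx": 0,"ty": 0,"tz": 0,"twist": 0},{"tx": 0,"ty": 0,"tz": 0,"twist": 0},{"tx": 0,"ty": 0,"tz": 0,"twist": 0},{"tx": 0,"ty": 0,"tz": 0,"twist": 0},{"tx": 0,"ty": 0,"tz": 0,"twist": 0},{"tx": 0,"ty": 0,"tz": 0,"twist": 0}], gripper=1, squeeze=35)

```text
clock: 7.6
position: [0.5836, 0.2863, 0.0564]
ee_rot: [1.326, 2.847, 0.002]
force: [0.6, 1.1, 5.1]
width: 0.587
gripper_force: 35.0
```

Run:
```python
from h import *
s=arm.observe();print({k:s[k] for k in("clock","joints","position","ee_rot","force","ft_torque","width","gripper_force")})
```

```text
{'clock': 7.6, 'joints': array([-0.39753592,  0.65575614, -0.21527589,  1.66370802,  0.17595127,
        0.83970755,  0.01179531]), 'position': array([0.58358151, 0.2863434 , 0.05636578]), 'ee_rot': array([1.32625289e+00, 2.84703917e+00, 1.80867682e-03]), 'force': array([0.63870372, 1.09702593, 5.14914815]), 'ft_torque': array([ 0.09210745, -0.14151143,  0.03875812]), 'width': 0.5874042453030451, 'gripper_force': 34.99771244823933}
```

>>> move_arm(motion=[{"tx": 0,"ty": 0,"tz": -0.029,"twist": 0},{"tx": 0,"ty": 0,"tz": -0.029,"twist": 0.07},{"tx": 0,"ty": 0,"tz": -0.029,"twist": 0.09},{"tx": 0,"ty": 0,"tz": -0.029,"twist": 0.09},{"tx": 0,"ty": 0,"tz": -0.029,"twist": 0.09},{"tx": 0,"ty": 0,"tz": -0.029,"twist": 0.09},{"tx": 0,"ty": 0,"tz": -0.029,"twist": 0.09},{"tx": 0,"ty": 0,"tz": -0.029,"twist": 0.09},{"tx": 0,"ty": 0,"tz": -0.029,"twist": 0.09},{"tx": 0,"ty": 0,"tz": 0,"twist": 0},{"tx": 0,"ty": 0,"tz": 0,"twist": 0}])

```text
clock: 8.7
position: [0.5826, 0.2859, 0.3157]
ee_rot: [2.616, 1.739, -0.002]
force: [-0.4, 0.0, -3.8]
width: 0.583
gripper_force: 35.0
```

```bash
cat > st.py <<'E'
from h import *
from scipy.spatial.transform import Rotation as R
import sys
s=arm.observe();Rt=R.from_rotvec(s["ee_rot"]).as_matrix();yaw=np.degrees(np.arctan2(Rt[1,1],Rt[0,1]))
print(s["clock"],s["position"].round(4),"yaw",yaw.round(2),"tilt",np.degrees(np.arccos(-Rt[2,2])).round(2),"F",s["force"].round(2),"M",s["ft_torque"].round(3),"w",s["width"],s["gripper_force"],"q7",s["joints"][6].round(2))
if len(sys.argv)>1: print("to target tool xyz:",(Rt.T@(np.array(eval(sys.argv[1]))-s["position"])).round(4))
E
python3 st.py ".5915,-.204,.316"
```

```text
8.7 [0.5826 0.2859 0.3157] yaw -22.78 tilt 0.07 F [-0.36  0.01 -3.82] M [-0.063  0.004 -0.005] w 0.5834148818164878 34.99411890283227 q7 -0.92
to target tool xyz: [-0.4482  0.1979  0.    ]
```

>>> move_arm(motion=[{"tx": -0.02,"ty": 0.009,"tz": 0,"twist": 0},{"tx": -0.043,"ty": 0.019,"tz": 0,"twist": 0},{"tx": -0.043,"ty": 0.019,"tz": 0,"twist": 0},{"tx": -0.043,"ty": 0.019,"tz": 0,"twist": 0},{"tx": -0.043,"ty": 0.019,"tz": 0,"twist": 0},{"tx": -0.043,"ty": 0.019,"tz": 0,"twist": 0},{"tx": -0.043,"ty": 0.019,"tz": 0,"twist": 0},{"tx": -0.043,"ty": 0.019,"tz": 0,"twist": 0},{"tx": -0.043,"ty": 0.019,"tz": 0,"twist": 0},{"tx": -0.043,"ty": 0.019,"tz": 0,"twist": 0},{"tx": -0.041,"ty": 0.018,"tz": 0,"twist": 0},{"tx": 0,"ty": 0,"tz": 0,"twist": 0}])

```text
clock: 9.9
position: [0.5874, -0.2127, 0.314]
ee_rot: [2.626, 1.724, -0.01]
force: [-0.1, -0.7, -3.7]
width: 0.581
gripper_force: 35.0
```

>>> move_arm(motion=[{"tx": 0,"ty": 0,"tz": 0.04,"twist": 0},{"tx": 0,"ty": 0,"tz": 0.04,"twist": 0},{"tx": 0,"ty": 0,"tz": 0.016,"twist": 0},{"tx": 0,"ty": 0,"tz": 0,"twist": 0},{"tx": 0,"ty": 0,"tz": 0,"twist": 0},{"tx": 0,"ty": 0,"tz": 0,"twist": 0}])

```text
clock: 10.5
position: [0.5912, -0.204, 0.2217]
ee_rot: [2.617, 1.735, 0.002]
force: [0.0, 0.4, -2.2]
width: 0.582
gripper_force: 35.0
```

```bash
python3 st.py ".5915,-.204,.22"
python3 - <<'E'
from h import *
from scipy.spatial.transform import Rotation as R
for c in("scene","side"):
    im=snap(c,c+"5")
    for q in("funnel","funnel_lug","seat","hook_notch"):
        for x in arm.place_of(c,q)[:2]: print(c,q,round(x["conf"],2),(np.array(x["point"])*[560,420]).round(1))
a=arm.observe()["position"]
out=[]
for c in("scene","side"):
    p=proj(c,a+[0,0,-.06]);print(p);u,v=[int(t) for t in p-[40,60]]
    out.append(cv2.resize(cv2.imread(f"pics/{c}5.png")[v:v+120,u:u+80],(400,600),interpolation=2))
    print(u,v)
cv2.imwrite("pics/ins.png",np.hstack(out))
E
```

```text
10.5 [ 0.5912 -0.204   0.2217] yaw -22.91 tilt 0.09 F [ 0.02  0.36 -2.2 ] M [-0.006  0.01  -0.026] w 0.5823473955400587 34.99383274465799 q7 -0.07
to target tool xyz: [0.0001 0.0003 0.0017]
scene funnel 0.82 [153.5 253.5]
scene seat 0.98 [161.4 270.2]
scene hook_notch 0.72 [166.2 276.5]
side funnel 0.66 [372.1 280.9]
side funnel 0.54 [355.8 251.7]
side funnel_lug 0.85 [373.1 289.9]
side seat 0.94 [370.3 300. ]
side seat 0.37 [372.1 277.9]
side hook_notch 0.78 [394.9 286.3]
side hook_notch 0.27 [241.  184.3]
[157.57530686 253.82196124]
117 193
[372.20149411 283.02278785]
332 223
```

View pics/ins.png

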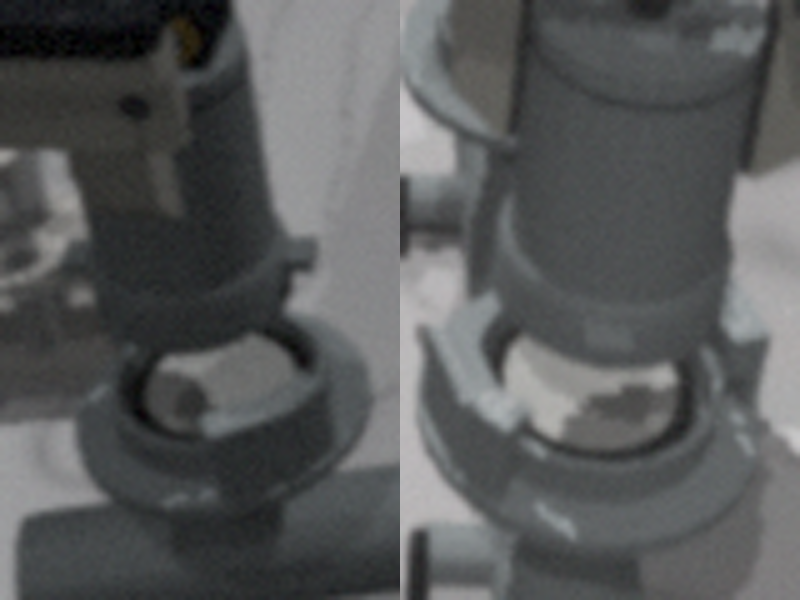

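The funnel hangs over the filter with one lug at crop (300,250) in the scene view and the other facing the side camera at (605,330). Both lie between the hooks. I'll compute the lug angle and the foot-to-seat offset.

Run:
```python
from h import *
a=arm.observe()["position"]; zf=a[2]-.056
C=a[:2]
for th in range(50,100,6):
    L=lambda t,z:np.array([C[0]+.038*np.cos(np.radians(t)),C[1]+.038*np.sin(np.radians(t)),z])
    print(th,"scene+",proj("scene",L(th,zf+.0165)).round(1),"side-",proj("side",L(th+180,zf+.0165)).round(1))
print("foot centre",proj("scene",[*C,zf]).round(1),proj("side",[*C,zf]).round(1))
for X in([.5915,-.204,.128],):print("seat",proj("scene",np.array(X)).round(1),proj("side",np.array(X)).round(1))
for f in("funnel","seat","filter"):
  l=[]
  for c in("scene","side"):
    r=arm.place_of(c,f); l.append((c,r[0]["point"])) if r else 0
  print(f,tri(l))
```

```text
50 scene+ [177.6 249. ] side- [361.9 291.1]
56 scene+ [178.7 247.3] side- [365.  292.2]
62 scene+ [179.6 245.7] side- [368.2 293.2]
68 scene+ [180.2 244. ] side- [371.5 293.9]
74 scene+ [180.6 242.4] side- [374.8 294.3]
80 scene+ [180.7 240.8] side- [378.1 294.5]
86 scene+ [180.4 239.2] side- [381.3 294.5]
92 scene+ [180.  237.7] side- [384.5 294.1]
98 scene+ [179.3 236.3] side- [387.6 293.5]
foot centre [157.2 251.9] [372.5 280.9]
seat [160.6 269.4] [370.2 299.8]
funnel (array([ 0.59042697, -0.20759973,  0.16553353]), [np.float64(0.0027427303319404275), np.float64(0.002742730331940404)])
seat (array([ 0.59207747, -0.20310396,  0.12646275]), [np.float64(6.76423951562299e-05), np.float64(6.764239515623125e-05)])
filter (array([ 0.59102485, -0.20223681,  0.13071173]), [np.float64(0.001913014935102225), np.float64(0.0019130149351022363)])
```

>>> move_arm(motion=[{"tx": 0,"ty": 0,"tz": 0.01,"twist": 0},{"tx": 0,"ty": 0,"tz": 0.01,"twist": 0},{"tx": 0,"ty": 0,"tz": 0.009,"twist": 0},{"tx": 0,"ty": 0,"tz": 0,"twist": 0},{"tx": 0,"ty": 0,"tz": 0,"twist": 0},{"tx": 0,"ty": 0,"tz": 0,"twist": 0}])

```text
clock: 11.9
position: [0.5909, -0.2039, 0.192]
ee_rot: [2.619, 1.735, 0.001]
force: [0.3, 0.1, -3.0]
width: 0.581
gripper_force: 35.0
```

```bash
python3 st.py ".5915,-.204,.184"
```

```text
11.9 [ 0.5909 -0.2039  0.192 ] yaw -22.96 tilt 0.03 F [ 0.26  0.12 -2.99] M [-0.004 -0.014  0.014] w 0.5811154320046418 34.99386180192232 q7 -0.07
to target tool xyz: [0.0001 0.0006 0.008 ]
```

>>> move_arm(motion=[{"tx": 0,"ty": 0,"tz": 0.002,"twist": 0},{"tx": 0,"ty": 0,"tz": 0.001,"twist": 0},{"tx": 0,"ty": 0,"tz": 0.001,"twist": 0},{"tx": 0,"ty": 0,"tz": 0,"twist": 0},{"tx": 0,"ty": 0,"tz": 0,"twist": 0}])

```text
clock: 12.4
position: [0.5906, -0.2038, 0.1878]
ee_rot: [2.619, 1.735, 0.0]
force: [0.4, 0.5, -3.4]
width: 0.587
gripper_force: 35.0
```

```bash
python3 st.py ".5915,-.204,.184"
```

```text
12.4 [ 0.5906 -0.2038  0.1878] yaw -22.96 tilt 0.01 F [ 0.37  0.53 -3.36] M [-0.002  0.027  0.003] w 0.5869711864740498 34.993835762143135 q7 -0.07
to target tool xyz: [0.0001 0.0009 0.0038]
```

>>> move_arm(motion=[{"tx": 0,"ty": 0.0005,"tz": 0.001,"twist": 0},{"tx": 0,"ty": 0,"tz": 0.001,"twist": 0},{"tx": 0,"ty": 0,"tz": 0.001,"twist": 0},{"tx": 0,"ty": 0,"tz": 0,"twist": 0},{"tx": 0,"ty": 0,"tz": 0,"twist": 0}])

```text
clock: 12.9
position: [0.5911, -0.204, 0.1847]
ee_rot: [-2.619, -1.735, 0.0]
force: [0.2, -0.1, -3.4]
width: 0.582
gripper_force: 35.0
```

```bash
python3 st.py ".5915,-.204,.184"
```

```text
12.9 [ 0.5911 -0.204   0.1847] yaw -22.96 tilt 0.01 F [ 0.24 -0.1  -3.36] M [ 0.012  0.062 -0.005] w 0.5818528460117619 34.99385342001915 q7 -0.06
to target tool xyz: [0.0002 0.0004 0.0007]
```

>>> move_arm(motion=[{"tx": 0,"ty": 0,"tz": 0.001,"twist": 0},{"tx": 0,"ty": 0,"tz": 0.001,"twist": 0},{"tx": 0,"ty": 0,"tz": 0,"twist": 0},{"tx": 0,"ty": 0,"tz": 0,"twist": 0}])

```text
clock: 13.3
position: [0.5912, -0.204, 0.1829]
ee_rot: [2.619, 1.735, 0.0]
force: [0.4, 0.4, -1.3]
width: 0.585
gripper_force: 35.0
```

```bash
python3 st.py ".5915,-.204,.184"
```

```text
13.3 [ 0.5912 -0.204   0.1829] yaw -22.96 tilt 0.02 F [ 0.42  0.44 -1.28] M [0.162 0.13  0.002] w 0.584996871432418 34.99438678845763 q7 -0.06
to target tool xyz: [ 0.0001  0.0003 -0.0011]
```

>>> move_arm(motion=[{"tx": 0,"ty": 0,"tz": 0.001,"twist": 0},{"tx": 0,"ty": 0,"tz": 0.001,"twist": 0},{"tx": 0,"ty": 0,"tz": 0,"twist": 0},{"tx": 0,"ty": 0,"tz": 0,"twist": 0},{"tx": 0,"ty": 0,"tz": 0,"twist": 0}])

```text
clock: 13.8
position: [0.5912, -0.204, 0.1809]
ee_rot: [2.619, 1.735, 0.0]
force: [-0.9, 0.7, 2.4]
width: 0.582
gripper_force: 35.0
```

```bash
python3 st.py ".5915,-.204,.178"
```

```text
13.8 [ 0.5912 -0.204   0.1809] yaw -22.95 tilt 0.02 F [-0.89  0.67  2.37] M [ 0.139  0.304 -0.011] w 0.5817678030332936 34.99540328979492 q7 -0.06
to target tool xyz: [0.0001 0.0003 0.0029]
```

>>> move_arm(motion=[{"tx": 0,"ty": 0,"tz": 0.001,"twist": 0},{"tx": 0,"ty": 0,"tz": 0.001,"twist": 0},{"tx": 0,"ty": 0,"tz": 0.001,"twist": 0},{"tx": 0,"ty": 0,"tz": 0.001,"twist": 0},{"tx": 0,"ty": 0,"tz": 0,"twist": 0},{"tx": 0,"ty": 0,"tz": 0,"twist": 0},{"tx": 0,"ty": 0,"tz": 0,"twist": 0}])

```text
clock: 14.5
position: [0.5913, -0.2041, 0.1775]
ee_rot: [2.619, 1.735, 0.001]
force: [-2.3, 0.8, 8.2]
width: 0.585
gripper_force: 35.0
```

```bash
python3 st.py ".5915,-.204,.177"
```

```text
14.5 [ 0.5913 -0.2041  0.1775] yaw -22.96 tilt 0.04 F [-2.32  0.84  8.25] M [0.344 0.932 0.024] w 0.5850269538704103 34.996876269578934 q7 -0.06
to target tool xyz: [0.0001 0.0002 0.0005]
```

>>> move_arm(motion=[{"tx": 0,"ty": -0.0005,"tz": 0.0005,"twist": 0},{"tx": 0,"ty": 0,"tz": 0.0005,"twist": 0},{"tx": 0,"ty": 0,"tz": 0,"twist": 0},{"tx": 0,"ty": 0,"tz": 0,"twist": 0}])

```text
clock: 14.9
position: [0.5912, -0.204, 0.1769]
ee_rot: [2.618, 1.734, 0.002]
force: [-2.0, 1.1, 10.4]
width: 0.579
gripper_force: 35.0
```

```bash
python3 st.py ".5915,-.204,.177"
```

```text
14.9 [ 0.5912 -0.204   0.1769] yaw -22.96 tilt 0.1 F [-2.03  1.09 10.42] M [0.39  0.792 0.028] w 0.5794358557142051 34.99763075262308 q7 -0.06
to target tool xyz: [ 0.0001  0.0003 -0.0001]
```

>>> move_arm(motion=[{"tx": 0,"ty": 0,"tz": 0,"twist": 0.03},{"tx": 0,"ty": 0,"tz": 0,"twist": 0.05},{"tx": 0,"ty": 0,"tz": 0,"twist": 0.05},{"tx": 0,"ty": 0,"tz": 0,"twist": 0.05},{"tx": 0,"ty": 0,"tz": 0,"twist": 0.05},{"tx": 0,"ty": 0,"tz": 0,"twist": 0.05},{"tx": 0,"ty": 0,"tz": 0,"twist": 0.05},{"tx": 0,"ty": 0,"tz": 0,"twist": 0},{"tx": 0,"ty": 0,"tz": 0,"twist": 0}])

```text
clock: 15.8
position: [0.5917, -0.2039, 0.177]
ee_rot: [2.975, 1.006, 0.004]
force: [-1.1, -0.2, 9.4]
width: 0.584
gripper_force: 35.0
```

```bash
python3 st.py ".5915,-.204,.177"
```

```text
15.8 [ 0.5917 -0.2039  0.177 ] yaw -52.64 tilt 0.15 F [-1.14 -0.18  9.44] M [0.464 0.497 0.186] w 0.5841895274223162 34.998151659965515 q7 -0.52
to target tool xyz: [-0.0002 -0.     -0.    ]
```

>>> move_arm(motion=[{"tx": 0,"ty": 0,"tz": 0.0004,"twist": 0.03},{"tx": 0,"ty": 0,"tz": 0,"twist": 0.05},{"tx": 0,"ty": 0,"tz": 0,"twist": 0.05},{"tx": 0,"ty": 0,"tz": 0,"twist": 0.05},{"tx": 0,"ty": 0,"tz": 0,"twist": 0.05},{"tx": 0,"ty": 0,"tz": 0,"twist": 0},{"tx": 0,"ty": 0,"tz": 0,"twist": 0}])

```text
clock: 16.5
position: [0.5917, -0.2039, 0.1767]
ee_rot: [3.107, 0.455, 0.004]
force: [-1.0, 1.2, 12.0]
width: 0.58
gripper_force: 35.0
```

```bash
python3 st.py ".5915,-.204,.177"
```

```text
16.5 [ 0.5917 -0.2039  0.1767] yaw -73.34 tilt 0.16 F [-0.97  1.23 12.  ] M [0.489 0.488 0.127] w 0.5798231717721437 34.99834131449461 q7 -0.83
to target tool xyz: [-0.0002  0.     -0.0003]
```

>>> move_arm(motion=[{"tx": 0,"ty": 0,"tz": -0.0002,"twist": 0.04},{"tx": 0,"ty": 0,"tz": 0,"twist": 0.05},{"tx": 0,"ty": 0,"tz": 0,"twist": 0.05},{"tx": 0,"ty": 0,"tz": 0,"twist": 0.04},{"tx": 0,"ty": 0,"tz": 0,"twist": 0},{"tx": 0,"ty": 0,"tz": 0,"twist": 0}])

```text
clock: 17.1
position: [0.5916, -0.204, 0.1768]
ee_rot: [3.141, 0.013, 0.004]
force: [-1.6, 1.0, 11.0]
width: 0.581
gripper_force: 35.0
```

```bash
python3 st.py ".5915,-.204,.177"
python3 - <<'E'
from h import *
a=arm.observe()["position"]
out=[]
for c in("scene","side"):
    im=arm.get_image(c);p=proj(c,a+[0,0,-.05]);u,v=[int(t) for t in p-[40,60]];print(u,v)
    out.append(cv2.resize(im[v:v+120,u:u+80,::-1],(400,600),interpolation=2))
cv2.imwrite("pics/tw.png",np.hstack(out))
E
```

```text
17.1 [ 0.5916 -0.204   0.1768] yaw -89.54 tilt 0.15 F [-1.64  1.02 11.02] M [0.573 0.504 0.123] w 0.5810953951262026 34.99851129949093 q7 -1.07
to target tool xyz: [-0.0001  0.     -0.0002]
120 210
330 240
```

View pics/tw.png

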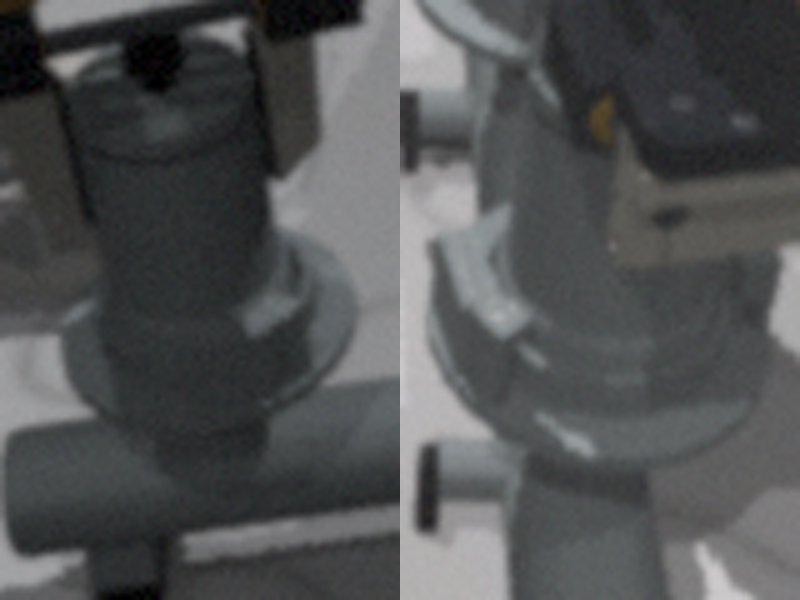

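Seated and twisting: the side crop shows a lug tip just emerging beside the left hook's lip end at (530,355). I'll check its angle.

Run:
```python
from h import *
for p in((520,345),(530,355),(545,365),(505,330)):
    X=atz("side",((330+(p[0]-400)/5)/560,(240+p[1]/5)/420),.1375);d=X[:2]-[.5913,-.204];print(p,X.round(4),np.hypot(*d).round(4),np.degrees(np.arctan2(d[1],d[0]))%360)
```

```text
(520, 345) [ 0.5626 -0.2237  0.1375] 0.0348 214.4079293952362
(530, 355) [ 0.5642 -0.2273  0.1375] 0.0357 220.69287009677342
(545, 365) [ 0.5672 -0.231   0.1375] 0.0362 228.2430602286384
(505, 330) [ 0.56   -0.2183  0.1375] 0.0344 204.4809165439258
```

>>> move_arm(motion=[{"tx": 0,"ty": 0,"tz": 0,"twist": 0.03},{"tx": 0,"ty": 0,"tz": 0,"twist": 0.03},{"tx": 0,"ty": 0,"tz": 0,"twist": 0.03},{"tx": 0,"ty": 0,"tz": 0,"twist": 0},{"tx": 0,"ty": 0,"tz": 0,"twist": 0}])

```text
clock: 17.7
position: [0.5915, -0.204, 0.1768]
ee_rot: [3.134, -0.209, 0.004]
force: [-1.6, 1.1, 11.6]
width: 0.586
gripper_force: 35.0
```

```bash
python3 st.py ".5915,-.204,.177"
```

```text
17.7 [ 0.5915 -0.204   0.1768] yaw -97.63 tilt 0.14 F [-1.59  1.13 11.63] M [0.497 0.589 0.29 ] w 0.5858426360972565 34.99933697283268 q7 -1.2
to target tool xyz: [-0.      0.     -0.0002]
```

Torque rose to 0.29 N m, so the lugs are on the end stops with the socket at about 0.2 rad. Easing up so they rise into the notches.

>>> move_arm(motion=[{"tx": 0,"ty": 0,"tz": 0,"twist": 0.015},{"tx": 0,"ty": 0,"tz": -0.001,"twist": 0},{"tx": 0,"ty": 0,"tz": -0.001,"twist": 0},{"tx": 0,"ty": 0,"tz": -0.001,"twist": 0},{"tx": 0,"ty": 0,"tz": -0.0007,"twist": 0},{"tx": 0,"ty": 0,"tz": 0,"twist": 0},{"tx": 0,"ty": 0,"tz": 0,"twist": 0}])

```text
clock: 18.4
position: [0.5911, -0.2032, 0.1793]
ee_rot: [-3.131, 0.246, -0.001]
force: [2.3, 3.6, 2.9]
width: 0.579
gripper_force: 35.0
```

```bash
python3 st.py ".5915,-.204,.1808"
```

```text
18.4 [ 0.5911 -0.2032  0.1793] yaw -98.97 tilt 0.05 F [2.29 3.64 2.94] M [ 1.208 -0.493  0.215] w 0.5793444190778124 34.99472726136446 q7 -1.22
to target tool xyz: [ 0.0005  0.0008 -0.0015]
```

>>> move_arm(motion=[{"tx": 0,"ty": 0,"tz": 0.0015,"twist": 0},{"tx": 0,"ty": 0,"tz": 0.0015,"twist": 0},{"tx": 0,"ty": 0,"tz": 0,"twist": 0.02},{"tx": 0,"ty": 0,"tz": 0,"twist": 0.02},{"tx": 0,"ty": 0,"tz": 0,"twist": 0},{"tx": 0,"ty": 0,"tz": 0,"twist": 0}])

```text
clock: 19.0
position: [0.5912, -0.2031, 0.1771]
ee_rot: [-3.122, 0.344, -0.002]
force: [0.1, 4.9, 10.9]
width: 0.587
gripper_force: 35.0
```

```bash
python3 st.py ".5915,-.204,.1808"
```

```text
19.0 [ 0.5912 -0.2031  0.1771] yaw -102.57 tilt 0.09 F [ 0.09  4.89 10.9 ] M [ 1.602 -0.014  0.359] w 0.58671281179932 34.99781794846058 q7 -1.27
to target tool xyz: [ 0.0005  0.0008 -0.0037]
```

>>> move_arm(motion=[{"tx": 0,"ty": 0,"tz": -0.001,"twist": 0},{"tx": 0,"ty": 0,"tz": -0.001,"twist": 0},{"tx": 0,"ty": 0,"tz": -0.001,"twist": 0},{"tx": 0,"ty": 0,"tz": 0,"twist": 0},{"tx": 0,"ty": 0,"tz": 0,"twist": 0}])

```text
clock: 19.5
position: [0.5911, -0.2029, 0.1792]
ee_rot: [-3.122, 0.343, -0.001]
force: [2.3, 4.7, 3.1]
width: 0.58
gripper_force: 35.0
```

```bash
python3 st.py ".5915,-.204,.1808"
```

```text
19.5 [ 0.5911 -0.2029  0.1792] yaw -102.56 tilt 0.06 F [2.26 4.7  3.14] M [ 1.452 -0.613  0.296] w 0.5803350694552213 34.994294084608555 q7 -1.27
to target tool xyz: [ 0.0007  0.001  -0.0016]
```

The force pattern (+y 4.7 N, height stuck about 1.5 mm low) suggests only one lug is on its stop and up. I'll press down, shift to relieve the side load, then ease up again.

>>> move_arm(motion=[{"tx": 0,"ty": 0,"tz": 0.0015,"twist": 0},{"tx": 0,"ty": 0,"tz": 0.0015,"twist": 0},{"tx": 0,"ty": -0.0007,"tz": 0,"twist": 0},{"tx": 0,"ty": -0.0007,"tz": 0,"twist": 0},{"tx": 0,"ty": 0,"tz": 0,"twist": 0},{"tx": 0,"ty": 0,"tz": 0,"twist": 0}])

```text
clock: 20.1
position: [0.5911, -0.2028, 0.1771]
ee_rot: [3.122, -0.345, 0.002]
force: [0.2, 2.7, 10.6]
width: 0.585
gripper_force: 35.0
```

```bash
python3 st.py ".5915,-.204,.1808"
```

```text
20.1 [ 0.5911 -0.2028  0.1771] yaw -102.61 tilt 0.06 F [ 0.21  2.67 10.57] M [1.083 0.1   0.323] w 0.5845433776103989 34.998307675123215 q7 -1.27
to target tool xyz: [ 0.0006  0.0011 -0.0037]
```

>>> move_arm(motion=[{"tx": 0,"ty": 0,"tz": -0.001,"twist": 0},{"tx": 0,"ty": 0,"tz": -0.001,"twist": 0},{"tx": 0,"ty": 0,"tz": -0.001,"twist": 0},{"tx": 0,"ty": 0,"tz": 0,"twist": 0},{"tx": 0,"ty": 0,"tz": 0,"twist": 0}])

```text
clock: 20.6
position: [0.591, -0.2027, 0.1792]
ee_rot: [3.122, -0.345, 0.0]
force: [1.9, 1.5, 1.0]
width: 0.585
gripper_force: 35.0
```

```bash
python3 st.py ".5915,-.204,.1808"
```

```text
20.6 [ 0.591  -0.2027  0.1792] yaw -102.61 tilt 0.03 F [1.89 1.51 1.01] M [ 0.348 -0.609  0.346] w 0.5848393074026378 34.994647689163685 q7 -1.27
to target tool xyz: [ 0.0008  0.0011 -0.0016]
```

>>> move_arm(motion=[{"tx": 0,"ty": 0,"tz": 0,"twist": -0.02},{"tx": 0,"ty": 0,"tz": 0,"twist": -0.03},{"tx": 0,"ty": 0,"tz": 0,"twist": -0.03},{"tx": 0,"ty": 0,"tz": 0,"twist": 0},{"tx": 0,"ty": 0,"tz": 0,"twist": 0}])

```text
clock: 21.1
position: [0.5909, -0.2028, 0.1793]
ee_rot: [3.138, -0.15, 0.0]
force: [3.1, -1.4, 1.0]
width: 0.585
gripper_force: 35.0
```

```bash
python3 st.py ".5915,-.204,.1808"
python3 - <<'E'
from h import *
a=arm.observe()["position"]
out=[]
for c in("scene","side"):
    im=arm.get_image(c);p=proj(c,a+[0,0,-.05]);u,v=[int(t) for t in p-[40,60]]
    out.append(cv2.resize(im[v:v+120,u:u+80,::-1],(400,600),interpolation=2))
o=np.hstack(out);o=np.clip(o.astype(float)*1.8,0,255).astype(np.uint8)
cv2.imwrite("pics/tw2.png",o)
E
```

```text
21.1 [ 0.5909 -0.2028  0.1793] yaw -95.47 tilt 0.02 F [ 3.06 -1.45  1.04] M [ 0.097 -0.585  0.139] w 0.5849071500692637 34.99502666294575 q7 -1.17
to target tool xyz: [ 0.0007  0.0012 -0.0015]
```

View pics/tw2.png

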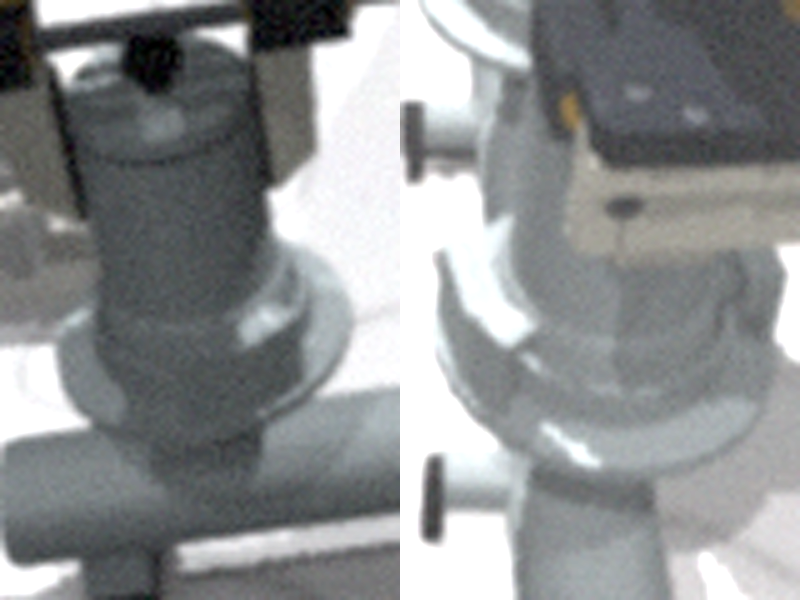

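The view shows the funnel under both hooks; the bright blob at (530,355) was only a rim highlight. Summing the commands, the commanded height is just 0.1792, so nothing is blocked yet. Raising further.

>>> move_arm(motion=[{"tx": 0,"ty": 0,"tz": -0.0005,"twist": 0},{"tx": 0,"ty": 0,"tz": -0.0005,"twist": 0},{"tx": 0,"ty": 0,"tz": -0.0005,"twist": 0},{"tx": 0,"ty": 0,"tz": 0,"twist": 0},{"tx": 0,"ty": 0,"tz": 0,"twist": 0}])

```text
clock: 21.7
position: [0.5908, -0.2027, 0.1807]
ee_rot: [3.138, -0.148, -0.0]
force: [2.9, -2.6, 0.1]
width: 0.578
gripper_force: 35.0
```

```bash
python3 st.py ".5915,-.204,.1808"
```

```text
21.7 [ 0.5908 -0.2027  0.1807] yaw -95.42 tilt 0.02 F [ 2.91 -2.61  0.06] M [-0.425 -0.603  0.126] w 0.5776450361209523 34.995744433254 q7 -1.17
to target tool xyz: [ 0.0008  0.0013 -0.0001]
```

>>> move_arm(motion=[{"tx": 0.0004,"ty": 0.0007,"tz": -0.0004,"twist": 0},{"tx": 0,"ty": 0,"tz": -0.0006,"twist": 0},{"tx": 0,"ty": 0,"tz": 0,"twist": 0},{"tx": 0,"ty": 0,"tz": 0,"twist": 0}])

```text
clock: 22.1
position: [0.5909, -0.2028, 0.1813]
ee_rot: [-3.138, 0.148, 0.002]
force: [1.8, -0.7, -4.4]
width: 0.585
gripper_force: 35.0
```

```bash
python3 st.py ".5915,-.204,.1808"
```

```text
22.1 [ 0.5909 -0.2028  0.1813] yaw -95.4 tilt 0.07 F [ 1.84 -0.66 -4.4 ] M [ 0.083 -0.463  0.222] w 0.5847025406348568 34.99234903603792 q7 -1.17
to target tool xyz: [0.0007 0.0012 0.0005]
```

Locked: pulling up meets the notch roof (-4.4 N) at -3 mm. I'll unload, relax the twist and release.

>>> move_arm(motion=[{"tx": 0,"ty": 0,"tz": 0.0006,"twist": -0.02},{"tx": 0,"ty": 0,"tz": 0,"twist": -0.03},{"tx": 0,"ty": 0,"tz": 0,"twist": 0},{"tx": 0,"ty": 0,"tz": 0,"twist": 0}])

```text
clock: 22.5
position: [0.591, -0.2028, 0.1812]
ee_rot: [-3.141, 0.026, 0.001]
force: [-1.6, 1.3, 0.4]
width: 0.585
gripper_force: 35.0
```

```bash
python3 st.py ".5915,-.204,.1808"
```

```text
22.5 [ 0.591  -0.2028  0.1812] yaw -90.94 tilt 0.04 F [-1.63  1.25  0.4 ] M [ 0.464  0.117 -0.007] w 0.5851592147220991 34.99450296163559 q7 -1.1
to target tool xyz: [0.0005 0.0012 0.0004]
```

>>> move_arm(motion=[{"tx": 0,"ty": 0,"tz": 0,"twist": 0},{"tx": 0,"ty": 0,"tz": 0,"twist": 0},{"tx": 0,"ty": 0,"tz": 0,"twist": 0},{"tx": 0,"ty": 0,"tz": 0,"twist": 0},{"tx": 0,"ty": 0,"tz": 0,"twist": 0},{"tx": 0,"ty": 0,"tz": 0,"twist": 0},{"tx": 0,"ty": 0,"tz": -0.02,"twist": 0},{"tx": 0,"ty": 0,"tz": -0.03,"twist": 0},{"tx": 0,"ty": 0,"tz": -0.04,"twist": 0},{"tx": 0,"ty": 0,"tz": -0.03,"twist": 0},{"tx": 0,"ty": 0,"tz": 0,"twist": 0},{"tx": 0,"ty": 0,"tz": 0,"twist": 0}], gripper=-1)

```text
clock: 23.7
position: [0.5915, -0.2032, 0.3015]
ee_rot: [3.141, -0.025, 0.002]
force: [-0.7, 0.5, -0.2]
width: 1.004
gripper_force: 0.0
```

```bash
python3 st.py
python3 - <<'E'
from h import *
a=np.array([.591,-.203,.175])
out=[]
for c in("scene","side"):
    im=arm.get_image(c);p=proj(c,a);u,v=[int(t) for t in p-[40,60]]
    out.append(cv2.resize(im[v:v+120,u:u+80,::-1],(400,600),interpolation=2))
cv2.imwrite("pics/end.png",np.clip(np.hstack(out)*1.6,0,255).astype(np.uint8))
for q in("funnel","funnel_lug","seat"):
    l=[]
    for c in("scene","side"):
        r=arm.place_of(c,q);l.append((c,r[0]["point"])) if r else 0
    print(q,tri(l) if len(l)==2 else l)
E
```

```text
23.7 [ 0.5915 -0.2032  0.3015] yaw -90.9 tilt 0.07 F [-0.75  0.53 -0.23] M [ 0.154  0.123 -0.06 ] w 1.0044254141867488 0.0 q7 -1.15
funnel (array([ 0.58972671, -0.2051438 ,  0.12785238]), [np.float64(0.0015245253920689766), np.float64(0.0015245253920689846)])
funnel_lug [('side', [0.6086, 0.7012])]
seat (array([ 0.59437508, -0.19909934,  0.12365297]), [np.float64(0.00013951073197096566), np.float64(0.00013951073197102397)])
```

View pics/end.png

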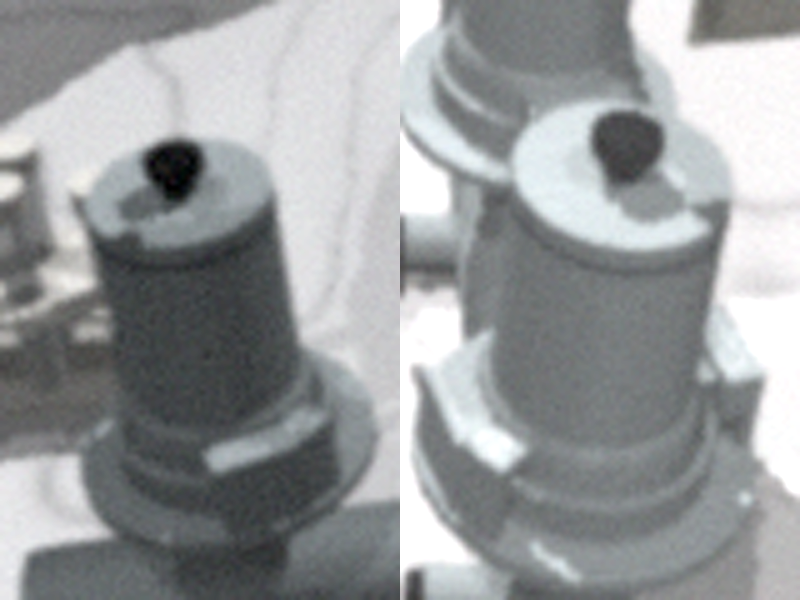

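The funnel stands upright under both hooks, with no lug showing in the gaps, and the gripper is clear. Handing in.

```bash
python3 -c "
from cell import arm
print(arm.sign_off())"
```

```text
the job is handed in; nothing more can be done
None
```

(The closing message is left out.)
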